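Fasten the circuit board with a push rivet

ROBOT

A 6-joint arm with a two-finger parallel gripper is mounted at the origin on the work surface. World frame = base frame: x ahead of the robot, y to its left, z up, the work surface at z = 0. Lengths are in mm, angles in rad, forces in N, time in s.
With the tool pointing down it reaches from about 325 to 775 mm from the base axis. Payload 5.5 kg.
Tool frame: the origin (TCP) lies midway between the tips of the shut fingers; the grasp point (between the pads) lies 19 mm behind it (arm.grip_point_offset is the distance from the TCP to the grasp point, in mm); y points along the fingers, z is the direction in which the jaws open and shut, and the axes are right-handed (so a half turn about y gives the same grasp; the last joint's range is limited). The gripper opens to 85 mm and grips with 20 to 120 N. Pads are 22 mm wide; open, the fingers measure 114 mm over their backs; the gripper's body (76 mm by 85 mm) begins 54 mm behind the grasp point. The pads swing forward as they close: fully open they stand 13 mm farther back than shut.
Start: joints at [-1.232, 0.091, 1.231, -0, 1.82, -0.057], TCP at [231.329, -553.628, 231.275] pointing down, gripper open.
Joint ranges: [-2.87, 2.87], [-0.86, 2.18], [0.17, 2.46], [-1.51, 4.65], [0.06, 2.69], [-2.65, 2.65]. Speed limits (rad/s): [2.57, 2.57, 3.01, 3.14, 3.14, 3.14].

INTERFACE

Orientations are given as a unit quaternion [x, y, z, w].
In Python, from cell import arm gives the robot as it stands. The module is installed in compiled form; this text tells all that it offers.
- The arm moves only by the tool carry_out, never from a script. Its argument "targets" is one flat list of numbers, 7 for each row, row after row: the turn, a rotation vector about the tool's x, y, z in rad, then the shift along the tool's x, y, z in cm, then the finger opening in cm, from 0 to 8.54. A call has 1 to 8 rows; each row is the pose to reach, as a shift and turn from the pose measured when the call began, along the tool's axes at that moment; what a row does not reach only later rows make up. A row lasts 1/12 s, in which the tool goes at most 41.7 mm and 7.16 degrees, less where a joint would pass 70% of its speed; a pose out of reach is approached as far as the arm can. A call with a gripper value outside its range is refused whole. The fingers move at their own pace and stop on an object; the grip force is fixed at half the most. Time passes only in rows, so rows that repeat a pose let the fingers close. It gives the time, the measured TCP pose, the force and the opening at its end, in the units of the state.
- arm.get_state(): the state, without advancing time (a new reading comes with each control period).
- arm.camera(name): name is "scene" or "top"; returns a dict with "image" (420x560x3 uint8, blue, green, red), "range_z" (420x560 float32, mm along the optical axis (not along the pixel's ray), 0 where there is no reading), "intrinsics" (3x3 intrinsics, pixels), "k1" (the pictures are not rectified: a ray, as slopes to the right and down, at radius r is drawn at 1 + k1 r^2 times it, then the intrinsics apply), "rvec" (rotation vector, rad) and "tvec" (3), from world to camera coordinates, as OpenCV has them. Camera axes: x right, y down, z forward; pixel columns grow to the right and rows downward; lengths in mm; the calibration is good to about 2 mm. A picture is of the moment at which its call begins.
- arm.hand_in(): hands the job in, once; it reports no verdict.
The state is a dict: "t": time; "joints": joint angles; "qd": joint speeds; "effort": joint torques, N m; "ee_pos": TCP position; "tcp_rot": TCP orientation; "ft_force": force on the tool from outside, world axes, zero at the start; "torque": the same for the moment, N m; "width": opening from 0.0 (shut) to 1.0 (fully open).
Only numpy, scipy, OpenCV 4.12 (cv2) and the standard library are available. Lean on these libraries where they do the work, as an engineer would, in place of code of your own. Each camera call takes 0.05 s, during which the arm holds its last target. There are 200 camera calls.

TASK

Take the wide push rivet out of the wooden holder, leaving the slim one, and push it into the spacer ring at the empty corner hole of the circuit board until its flange rests on the ring, its centre pin still raised. Then press the pin down flush with the rivet's head and let go. Work by feel: the ring's height is not known, the board cracks if pressed harder than 22 N, and the pin must not be driven before the rivet is seated; leave everything else where it is.

Things in the scene. Friction and masses are not known exactly. Their poses are not given: they have to be found in the camera images.
- rivet: The wide push rivet, white nylon, about 25 g, upright in one of the holder's two holes (which one varies). Origin: on its axis at the underside of its flange, the face that lands on the spacer ring; z up its axis. Flange 26 mm diameter, z 0 to 3 mm; round head above it 20 mm diameter, z 3 to 12 mm (a good place to grip); round shank below, 10 mm diameter, z 0 to -28 mm.
- rivet_top (a point): Centre of the upper face of the rivet's head, 12 mm above the rivet's origin; the pin is flush when its top is level with this point.
- rivet_tip (a point): Centre of the shank's lower end, 28 mm below the rivet's origin; tip tapered to 6 mm over 3.5 mm. Two sprung legs stand out of the shank's sides along the rivet's x to 13 mm across, 5 to 23 mm below the origin; each yields up to 2 mm against 5 to 8 N, so the rivet drags with up to about 12 N in the board's hole and does not fall home: it must be pushed.
- pin (a joint): The rivet's centre pin, sliding along the rivet's axis: 0 = raised, its top 10 mm above the rivet's head (22 mm above the rivet's origin); grows as it is pressed; 0.010 = top flush with the head, where it meets its stop. Pin button 13 mm diameter, 3 mm thick. It stays where it is left and moves under about 6 N; it starts 0 to 1.5 mm pressed.
- hole (a point): Centre of the empty corner hole at the board's upper face, 40 mm above the bench; 11 mm diameter, straight, deeper than the shank is long, 1 mm chamfer. Round it stands a fixed grey spacer ring, 24 mm outside, about 15 mm inside, whose top is 1 to 13 mm above this point (differs each time, not measured); the rivet's flange must land on it. Nothing else rises within 55 mm.
- board: Green circuit board 180 x 220 mm in an aluminium carrier tray 196 x 236 mm, fixed to the bench, board top 40 mm above the bench. Origin: centre of the tray's underside; z up, x across the short side; the empty hole is at x -60 mm, y -80 mm. The other three corners have rivets on rings already set, rising 18 mm; the parts on the board rise up to 20 mm.
- holder: Wooden rivet holder, a block 64 mm (its x) x 130 mm (its y) x 36 mm high, fixed. Origin: centre of its underside. Two 15 mm holes at y -35 and +35 mm, one rivet standing loosely in each, flange on the block's top.
- slim_rivet: Bystander: the slim push rivet in the holder's other hole: flange 22 mm, neck 12 mm diameter, top 31 mm above the underside of its flange, which is its origin.
- screwdriver: Bystander: screwdriver 160 mm long with a black handle lying on the bench; origin at its middle on the bench.
- flux: Bystander: flux jar, 40 mm diameter, 70 mm high, standing on the bench; origin at the centre of its underside.
Things that resemble listed ones, but are neither listed nor needed, are in the scene too. What is shaped like the rivet but pink or yellow is not meant.

How it is judged (in metres and radians):
On the way, in this order (a step that is already met when the one before it is completed fails the run):
1. the rivet is fully home (flange on the ring's top, i.e. 33 mm above spacer_c8, a point deep on the hole's axis; centred; upright) with its pin still raised (pressed less than 4 mm) (z of spacer_c8 in the frame of rivet between -0.0345 and -0.03 m and horizontal distance between rivet and hole below 0.0015 m and angle between rivet's own z axis and vertical below 0.08 rad and value of joint pin below 0.004 m), for 0.2 s.
2. the pin is pressed flush (within 1 mm) (value of joint pin above 0.009 m), for 0.2 s.
At the end, for the whole second after the job is handed in: The wide rivet stands in the board's empty hole, its flange within 1.5 mm of the spacer ring's top, centred within 1.5 mm and upright, its pin flush with its head within 1 mm; released and at rest (z of spacer_c8 in the frame of rivet between -0.0345 and -0.03 m and horizontal distance between rivet and hole below 0.0015 m and angle between rivet's own z axis and vertical below 0.08 rad and value of joint pin above 0.009 m and linear speed of rivet below 0.02 m/s); the robot touches nothing.
It fails at once if the rivet's flange or the tip of its shank presses on the board or its spacer ring with more than 22 N (contact force between any of rivet_c0, rivet_c2 and board above 22 N).
It fails at once if the fingers press on the board itself with more than 22 N (contact force between the fingers and board above 22 N).
It fails at once if the pin is driven (more than 4 mm) while the rivet is not seated (more than 3 mm from home) (value of joint pin above 0.004 m and distance between rivet and spacer_c8 above 0.036 m).
It fails at once if the slim rivet is moved more than 10 mm (distance of slim_rivet from where it was at the start of the episode above 0.01 m).
It fails at once if the screwdriver or the flux jar is moved more than 15 mm (distance of any of screwdriver, flux from where it was at the start of the episode above 0.015 m).
It also fails if it takes over 58 s, if anything falls off the work surface, if the arm or the gripper's body presses on something with over 40 N, if the wrist force passes 120 N, or if a joint passes its speed limit or range.

## Working session

There is one attempt and no reset: what is moved stays moved. The work goes in short steps, Python scripts to look and compute and a tool call to move; the robot and the scene stay as the last step left them, time stands still between calls to the robot, and variables do not carry over. Pictures are saved under pics/ and viewed, about 8 in all and at most 12, crops included, and the job is handed in when it is done.

Besides the shell and the picture viewer there is one more tool, called as name(argument=value, ...) on one line, values as JSON. carry_out: Moves the arm, as the interface text tells. Its arguments: {"type":"object","properties":{"targets":{"type":"array"}},"required":["targets"]}

```bash
mkdir -p pics
cat > h.py <<'E'
import numpy as np, cv2
from scipy.spatial.transform import Rotation as R
from cell import arm
def ray(c,px):
    K=np.array(c["intrinsics"]);d=(np.array(px,float)-[K[0,2],K[1,2]])/[K[0,0],K[1,1]]
    u=d.copy()
    for _ in range(20): u=d/(1+c["k1"]*(u@u))
    Rm=cv2.Rodrigues(np.array(c["rvec"],float))[0];t=np.array(c["tvec"],float).ravel()
    return -Rm.T@t, Rm.T@np.array([u[0],u[1],1.])
def plane(c,px,z):
    o,d=ray(c,px);return o+d*(z-o[2])/d[2]
def pt(c,px):
    o,d=ray(c,px);return o+d*float(c["range_z"][int(round(px[1])),int(round(px[0]))])
def cloud(c):
    return np.array([[pt(c,(u,v)) for u in range(560)] for v in range(420)])
E
python3 - <<'E'
from h import *
import pickle
s=arm.get_state();print({k:np.round(v,3) for k,v in s.items()})
for n in("scene","top"):
    c=arm.camera(n);pickle.dump(c,open(n+".pkl","wb"));cv2.imwrite(f"pics/{n}0.png",c["image"]);print(n,np.round(ray(c,(280,210)),2),c["k1"],c["intrinsics"])
E
```

```text
{'t': np.float64(0.0), 'joints': array([-1.232,  0.092,  1.232, -0.   ,  1.82 , -0.057]), 'qd': array([-0.001, -0.   , -0.   ,  0.001, -0.001,  0.003]), 'effort': array([-1.0000e-03, -4.5873e+01, -4.1803e+01, -0.0000e+00,  1.2000e-02,
        0.0000e+00]), 'ee_pos': array([ 231.213, -553.342,  230.099]), 'tcp_rot': array([-0.139,  0.694, -0.693,  0.139]), 'ft_force': array([-0.552,  0.604,  0.659]), 'torque': array([-0.004, -0.009, -0.033]), 'width': np.float64(1.002)}
scene [[ 1.02492e+03  5.05970e+02  6.56010e+02]
 [-4.90000e-01 -5.70000e-01 -6.50000e-01]] -0.07501897652367143 [[494.67181187   0.         277.00516838]
 [  0.         494.67181187 197.42300115]
 [  0.           0.           1.        ]]
top [[ 4.63630e+02 -3.78100e+01  1.27191e+03]
 [ 1.00000e-01  4.00000e-02 -9.90000e-01]] -0.07947386921917922 [[530.05569718   0.         294.80865321]
 [  0.         530.05569718 212.79809171]
 [  0.           0.           1.        ]]
```

View pics/scene0.png

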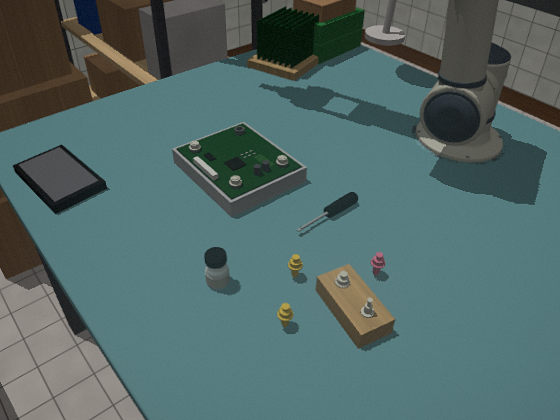

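View pics/top0.png

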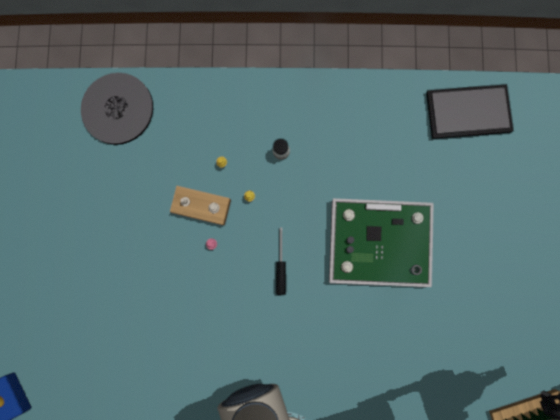

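Scene view: wide white rivet about (343,279), slim about (369,306) in the holder, and the empty ring at about (240,130). Top view: wide (214,209), slim (185,202), ring (417,270). Lookalikes in the top view: yellow (222,162), yellow (249,197), pink (211,244), and the three set white rivets (349,215), (418,218), (347,267). I'll check the choice in a close crop and measure.

Run:
```python
from h import *
import pickle
S=pickle.load(open("scene.pkl","rb"));T=pickle.load(open("top.pkl","rb"))
def cr(c,u,v,r,n=400): return cv2.resize(c["image"][v-r:v+r,u-r:u+r],(n,n//1),interpolation=cv2.INTER_CUBIC)
a=np.hstack([cv2.resize(S["image"][255:345,305:405],(400,300),interpolation=3),cv2.resize(S["image"][115:145,220:260],(400,300),interpolation=3)])
b=np.hstack([cv2.resize(T["image"][180:230,165:235],(400,300),interpolation=3),cv2.resize(T["image"][255:285,397:437],(400,300),interpolation=3)])
cv2.imwrite("pics/crop1.png",np.vstack([a,b]))
# board & holder contours in top
hsv=cv2.cvtColor(T["image"],cv2.COLOR_BGR2HSV)
P=cloud(T);z=P[...,2]
for n,m in(("green",cv2.inRange(hsv,(45,80,20),(75,255,255))),("wood",cv2.inRange(hsv,(8,60,60),(25,255,255)))):
    cs=cv2.findContours(m,0,2)[0]
    for k in cs:
        if cv2.contourArea(k)>500:print(n,cv2.minAreaRect(k),cv2.contourArea(k))
for n,c,px,zz in(("w T",T,(214,209),48),("s T",T,(185,202),58),("hole T",T,(417,270),46),("w S",S,(343,279),46),("hole S",S,(240,130),46)):
    print(n,plane(c,px,zz).round(1),pt(c,px).round(1))
print(z[262:280,408:428].round(0))
```

```text
green ((381.817138671875, 242.38819885253906), (93.502197265625, 76.14226531982422), 2.385944128036499) 6663.0
wood ((516.9706420898438, 410.8823547363281), (17.70509910583496, 52.872764587402344), 75.96376037597656) 582.0
wood ((199.80819702148438, 205.19017028808594), (55.82833480834961, 27.484718322753906), 13.240520477294922) 1446.5
w T [587.  161.8  48. ] [587.  161.9  47.6]
s T [601.5 228.2  58. ] [601.9 229.   54.2]
hole T [ 451.2 -310.    46. ] [ 451.1 -313.5   30.5]
w S [594.6 168.5  46. ] [595.  168.7  46.5]
hole S [ 452.9 -303.6   46. ] [ 457.5 -297.1   50.9]
[[  40.   42.   41.   39.   40.   36.   40.   40.   46.   40.   44.   42.
    43.   42.   40.   45.   42.   45.   38.   42.]
 [  42.   39.   46.   44.   43.   44.   42.   43.   39.   39.   41.   40.
    42.   42.   36.   41.   44.   40.   40.   45.]
 [  36.   41.   43.   45.   41.   39.   37.   39.   42.   39.   45.   38.
    43.   39.   38.   43.   44.   43.   41.   40.]
 [  39.   39.   44.   36.   42.   40.   53.   46.   54.   56.   51.   52.
    46.   39.   41.   44.   47.   39.   42.   43.]
 [  41.   39.   45.   3
[... 1027 characters left out ...]
  55.   50.   52.   54.
    41.   40.   43.   36.   41.   39.   41.   41.]
 [  46.   40.   37.   39.   41.   39.   40.   44.   39.   42.   39.   44.
    42.   41.   36.   47.   40.   37.   45.   43.]
 [  42.   40.   42.   44.   43.   40.   43.   39.   39.   41.   38.   40.
    41.   40.   39.   43.   39.   43.   38.   39.]
 [  39.   42.   44.   41.   42.   42.   41.   45.   43.   42.   39.   43.
    36.   39.   43.   40.   39.   44.   42.   42.]
 [  43.   44.   39. 1272.   40.   41.   41.   38.   44.   38.   38.   44.
    44.   42.   42.   39.   40.   42.   38.   41.]
 [1272.   45.   42.   37.   41.   38.   41.   42.   41.   39.   41.   39.
    39.   43.   40.   42.   36.   41.   43.   39.]]
```

View pics/crop1.png

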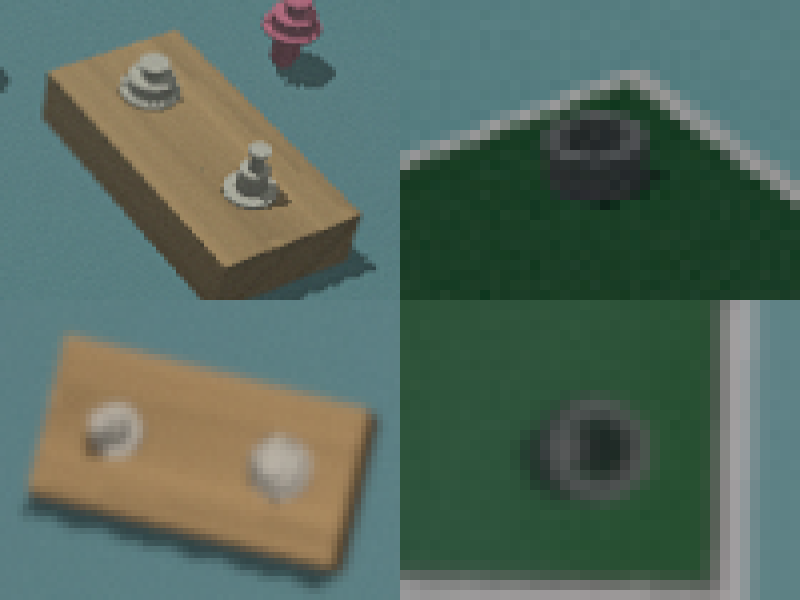

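Lookalikes ruled out: the pink and yellow ones are coloured, the set rivets are on the board, and the slim one has a narrow neck. The crop confirms the wide white one at top (214,209). The ring top is about 52 mm above the bench. Next: precise positions.

Run:
```python
from h import *
import pickle
S=pickle.load(open("scene.pkl","rb"));T=pickle.load(open("top.pkl","rb"))
s=arm.get_state();M=R.from_quat(s["tcp_rot"]).as_matrix();print("tool axes cols\n",M.round(3))
P={"T":cloud(T),"S":cloud(S)}
# holder from top-face rectangle
for n,c in(("T",T),("S",S)):
    hsv=cv2.cvtColor(c["image"],cv2.COLOR_BGR2HSV);p=P[n]
    near=lambda x,y,r:np.hypot(p[...,0]-x,p[...,1]-y)<r
    for nm,x,y in(("wide",590,164),("slim",605,230)):
        m=near(x,y,24)&(hsv[...,1]<70)&(p[...,2]>30)
        v,u=np.nonzero(m);q=p[m]
        print(n,nm,len(q),"px",u.mean().round(1),v.mean().round(1),"cloud",q.mean(0).round(1),"med",np.median(q,0).round(1),"bbox",u.min(),u.max(),v.min(),v.max())
    m=near(452,-307,22)&(p[...,2]>46.5)&(p[...,2]<62)
    q=p[m];v,u=np.nonzero(m)
    print(n,"ring",len(q),"med z",np.median(q[:,2]),np.percentile(q[:,2],[10,50,90]).round(1),"px",u.min(),u.max(),v.min(),v.max())
    cs=np.stack([u,v],1).astype(np.float32);
    (cx,cy),r=cv2.minEnclosingCircle(cs);print("  circ",cx,cy,r,plane(c,(cx,cy),52.5).round(1), "mean",plane(c,cs.mean(0),52.5).round(1))
    if n=="T":
        m=cv2.inRange(hsv,(8,60,60),(25,255,255));cs=max([k for k in cv2.findContours(m[:300],0,2)[0]],key=cv2.contourArea)
        b=cv2.boxPoints(cv2.minAreaRect(cs));print("holder corners",[plane(c,k,36)[:2].round(1) for k in b])
        # silver tray outer rect
        m=((p[...,2]>30)&near(531,-222,175)).astype(np.uint8)*255;m=cv2.morphologyEx(cv2.medianBlur(m,5),2,np.ones((3,3)))
        cs=max(cv2.findContours(m,0,2)[0],key=cv2.contourArea);rc=cv2.minAreaRect(cs);b=cv2.boxPoints(rc);print("tray",[plane(c,k,40)[:2].round(1) for k in b])
        m=cv2.inRange(hsv,(45,80,20),(75,255,255));cs=max(cv2.findContours(m,0,2)[0],key=cv2.contourArea)
        b=cv2.boxPoints(cv2.minAreaRect(cs));w=np.array([plane(c,k,40)[:2] for k in b]);print("board",w.round(1).tolist(),w.mean(0))
```

```text
tool axes cols
 [[-0.923 -0.001  0.385]
 [-0.385  0.002 -0.923]
 [-0.    -1.    -0.002]]
T wide 91 px 213.5 207.6 cloud [590.3 163.   47.6] med [590.1 162.7  47.6] bbox 209 219 202 213
T slim 69 px 184.8 201.0 cloud [605.  230.9  48. ] med [604.5 230.1  42.9] bbox 181 189 197 205
T ring 59 med z 52.42353968114776 [48.1 52.4 55.4] px 411 423 265 275
  circ 417.5 270.5 7.106435298919678 [ 450.2 -309.7   52.5] mean [ 452.2 -307.1   52.5]
holder corners [array([579.4, 269.1]), array([643.2, 256.4]), array([614.1, 126.3]), array([550.8, 139.6])]
tray [array([ 420.9, -106.1]), array([ 617.3, -113.2]), array([ 609.9, -353.2]), array([ 413.1, -342.8])]
board [[429.7, -117.7], [606.6, -124.0], [600.1, -343.4], [422.8, -334.4]] [ 514.82813067 -229.89454771]
S wide 200 px 342.3 279.5 cloud [595.4 167.8  44.7] med [596.6 168.7  44.9] bbox 335 349 271 287
S slim 192 px 367.7 308.5 cloud [608.7 235.2  46.7] med [609.2 235.7  42.8] bbox 361 374 297 317
S ring 44 med z 49.1752439166155 [47.4 49.2 50.8] px 235 244 126 132
  circ 239.5 129.0 4.609872341156006 [ 457.3 -299.2   52.5] mean [ 456.7 -299.8   52.5]
```

carry_out(targets=[0, -0.958, 0, -60.7, 8.0, -52.4, 4.0, 0, -0.958, 0, -60.7, 8.0, -52.4, 4.0, 0, -0.958, 0, -60.7, 8.0, -52.4, 4.0, 0, -0.958, 0, -60.7, 8.0, -52.4, 4.0, 0, -0.958, 0, -60.7, 8.0, -52.4, 4.0, 0, -0.958, 0, -60.7, 8.0, -52.4, 4.0, 0, -0.958, 0, -60.7, 8.0, -52.4, 4.0, 0, -0.958, 0, -60.7, 8.0, -52.4, 4.0])

```text
t: 0.77
ee_pos: [379.5, -254.8, 197.6]
tcp_rot: [-0.444, 0.551, -0.549, 0.445]
ft_force: [-0.0, -0.7, -0.9]
width: 0.467
```

```bash
cat > go.py <<'E'
import sys
from h import *
# python3 go.py x y z yaw_deg(of jaw axis): prints the tool-frame turn and shift (cm) needed
s=arm.get_state();M=R.from_quat(s["tcp_rot"]).as_matrix()
x,y,z,yaw=map(float,sys.argv[1:5]);a=np.radians(yaw)
Z=np.array([np.cos(a),np.sin(a),0]);Y=np.array([0,0,-1.]);G=np.stack([np.cross(Y,Z),Y,Z],1)
print("t",s["t"],"pos",s["ee_pos"].round(1),"F",s["ft_force"].round(2),"T",s["torque"].round(2),"w",round(float(s["width"])*85.4,1),"j",s["joints"].round(2))
print("turn",R.from_matrix(M.T@G).as_rotvec().round(4),"shift cm",(M.T@(np.array([x,y,z])-s["ee_pos"])/10).round(3))
E
python3 go.py 589.5 163.5 100 -12.5
```

```text
t 0.7667 pos [ 379.5 -254.8  197.6] F [-0.02 -0.7  -0.89] T [-0.02 -0.02 -0.01] w 39.9 j [-0.67 -0.3   1.65  0.    1.79 -0.46]
turn [ 0.0012  0.0071 -0.0017] shift cm [-45.285   9.826  11.777]
```

carry_out(targets=[0, 0.007, 0, -45.3, 7.0, 11.8, 4.0, 0, 0.007, 0, -45.3, 7.0, 11.8, 4.0, 0, 0.007, 0, -45.3, 7.0, 11.8, 4.0, 0, 0.007, 0, -45.3, 7.0, 11.8, 4.0, 0, 0.007, 0, -45.3, 7.0, 11.8, 4.0, 0, 0.007, 0, -45.3, 7.0, 11.8, 4.0, 0, 0.007, 0, -45.3, 7.0, 11.8, 4.0, 0, 0.007, 0, -45.3, 7.0, 11.8, 4.0])

```text
t: 1.43
ee_pos: [527.2, 40.2, 148.5]
tcp_rot: [-0.443, 0.552, -0.551, 0.443]
ft_force: [1.1, -1.0, 0.0]
width: 0.466
```

```bash
python3 go.py 589.5 163.5 100 -12.5
```

```text
t 1.4333 pos [527.2  40.2 148.5] F [ 1.06 -1.05  0.04] T [-0.02 -0.08  0.07] w 39.8 j [ 0.01 -0.1   1.57  0.    1.68  0.23]
turn [ 0.0014  0.0003 -0.0015] shift cm [-13.379   4.864   3.42 ]
```

carry_out(targets=[0, 0, 0, -13.4, 4.9, 3.4, 4.0, 0, 0, 0, -13.4, 4.9, 3.4, 4.0, 0, 0, 0, -13.4, 4.9, 3.4, 4.0, 0, 0, 0, -13.4, 4.9, 3.4, 4.0, 0, 0, 0, -13.4, 4.9, 3.4, 4.0, 0, 0, 0, -13.4, 4.9, 3.4, 4.0, 0, 0, 0, -13.4, 4.9, 3.4, 4.0])

```text
t: 2.02
ee_pos: [589.1, 163.2, 99.5]
tcp_rot: [-0.443, 0.552, -0.551, 0.442]
ft_force: [0.4, 0.2, -0.1]
width: 0.469
```

```bash
python3 go.py 589.5 163.5 42 -12.5
python3 - <<'E'
from h import *
S=arm.camera("scene");T=arm.camera("top")
a=cv2.resize(S["image"][185:335,270:420],(500,500),interpolation=3);cv2.imwrite("pics/pre.png",a)
E
```

```text
t 2.0167 pos [589.1 163.2  99.5] F [ 0.37  0.24 -0.08] T [-0.06  0.02  0.01] w 40.0 j [0.21 0.14 1.42 0.   1.59 0.43]
turn [ 0.0019  0.0003 -0.0007] shift cm [-0.035  5.752  0.043]
```

View pics/pre.png

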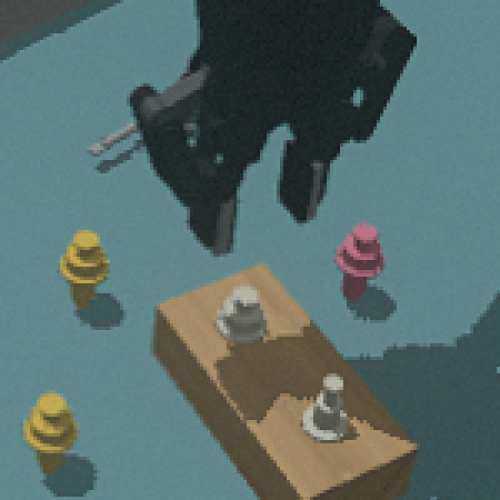

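Picture: open fingers stand straddling the wide rivet (crop 243,312), aligned across the holder, with nothing in the way. Descending.

carry_out(targets=[0, 0, 0, 0, 2.5, 0.04, 4.0, 0, 0, 0, 0, 4.5, 0.04, 4.0, 0, 0, 0, 0, 5.0, 0.04, 4.0, 0, 0, 0, 0, 5.4, 0.04, 4.0, 0, 0, 0, 0, 5.75, 0.04, 4.0, 0, 0, 0, 0, 5.75, 0.04, 4.0, 0, 0, 0, 0, 5.75, 0.04, 4.0])

```text
t: 2.7
ee_pos: [590.4, 162.6, 44.4]
tcp_rot: [-0.441, 0.552, -0.552, 0.443]
ft_force: [-0.4, -0.5, 0.1]
width: 0.469
```

```bash
python3 go.py 589.5 163.5 42 -12.5
```

```text
t 2.7 pos [590.4 162.6  44.4] F [-0.45 -0.46  0.07] T [ 0.02  0.   -0.05] w 40.0 j [0.21 0.17 1.48 0.   1.49 0.43]
turn [-0.0013 -0.0013 -0.0024] shift cm [-0.07   0.235 -0.11 ]
```

carry_out(targets=[0, 0, 0, 0, 0.2, 0, 4.0, 0, 0, 0, 0, 0.2, 0, 4.0, 0, 0, 0, 0, 0.2, 0, 4.0])

```text
t: 2.95
ee_pos: [590.7, 162.7, 43.0]
tcp_rot: [-0.441, 0.552, -0.552, 0.444]
ft_force: [-0.1, -0.2, 0.3]
width: 0.47
```

```bash
python3 go.py 589.5 163.5 42 -12.5
python3 - <<'E'
from h import *
for i in range(3):
    arm.camera("top"); s=arm.get_state(); print(s["t"],s["ee_pos"].round(2),s["joints"].round(4),s["ft_force"].round(2))
E
```

```text
t 2.95 pos [590.7 162.7  43. ] F [-0.12 -0.21  0.31] T [-0.02  0.01 -0.  ] w 40.2 j [0.21 0.17 1.48 0.   1.49 0.43]
turn [-0.0022 -0.0012 -0.0028] shift cm [-0.053  0.098 -0.14 ]
3.0 [590.63 162.66  42.79] [0.2123 0.1663 1.4844 0.0016 1.488  0.4315] [ 0.25 -0.52 -0.14]
3.05 [590.58 162.64  42.69] [0.2123 0.1664 1.4845 0.0016 1.488  0.4315] [ 0.05  0.85 -0.7 ]
3.1 [590.53 162.61  42.54] [0.2123 0.1666 1.4846 0.0016 1.488  0.4315] [-0.92 -0.18 -0.32]
```

carry_out(targets=[0, 0, 0, -0.04, 0.12, -0.1, 4.0, 0, 0, 0, -0.04, 0.12, -0.1, 4.0, 0, 0, 0, -0.04, 0.12, -0.1, 1.0, 0, 0, 0, -0.04, 0.12, -0.1, 1.0, 0, 0, 0, -0.04, 0.12, -0.1, 1.0, 0, 0, 0, -0.04, 0.12, -0.1, 1.0, 0, 0, 0, -0.04, 0.12, -0.1, 1.0, 0, 0, 0, -0.04, 0.12, -0.1, 1.0])

```text
t: 3.77
ee_pos: [589.8, 163.3, 41.6]
tcp_rot: [-0.441, 0.552, -0.552, 0.443]
ft_force: [-0.6, 0.6, 2.0]
width: 0.188
```

```bash
python3 go.py 589.5 163.5 42 -12.5
```

```text
t 3.7667 pos [589.8 163.3  41.6] F [-0.61  0.62  1.98] T [ 0.02  0.03 -0.  ] w 16.0 j [0.21 0.17 1.49 0.   1.49 0.43]
turn [-0.0019 -0.0012 -0.0027] shift cm [-0.016 -0.042 -0.031]
```

carry_out(targets=[0, 0, 0, 0, 0, 0, 1.0, 0, 0, 0, 0, 0, 0, 1.0, 0, 0, 0, 0, 0, 0, 1.0])

```text
t: 4.02
ee_pos: [589.8, 163.3, 41.6]
tcp_rot: [-0.441, 0.552, -0.552, 0.443]
ft_force: [-0.2, -0.0, 0.4]
width: 0.189
```

carry_out(targets=[0, 0, 0, 0, -1, 0, 1.0, 0, 0, 0, 0, -2, 0, 1.0, 0, 0, 0, 0, -4, 0, 1.0, 0, 0, 0, 0, -6, 0, 1.0, 0, 0, 0, 0, -8, 0, 1.0, 0, 0, 0, 0, -10, 0, 1.0, 0, 0, 0, 0, -10, 0, 1.0])

```text
t: 4.6
ee_pos: [591.5, 163.5, 148.5]
tcp_rot: [0.438, -0.55, 0.553, -0.446]
ft_force: [0.5, 0.0, 1.8]
width: 0.187
```

```bash
python3 go.py 452.2 -307.5 142 -12.5;python3 - <<'E'
from h import *
S=arm.camera("scene")
cv2.imwrite("pics/lift.png",cv2.resize(S["image"][150:300,270:420],(600,600),interpolation=3))
E
```

```text
t 4.6 pos [591.5 163.5 148.5] F [0.46 0.02 1.78] T [-0.02 -0.01 -0.04] w 16.0 j [0.21 0.12 1.35 0.   1.66 0.43]
turn [-0.0102 -0.0012 -0.0066] shift cm [49.008  0.294 -3.354]
```

View pics/lift.png

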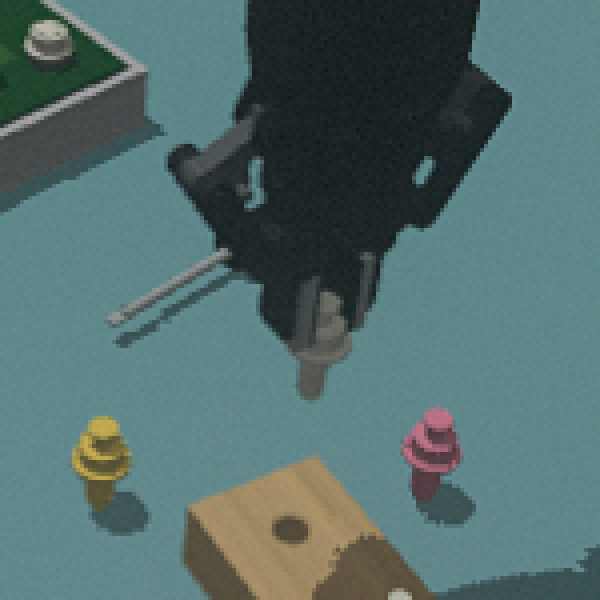

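Picture: wide rivet held between the pads, shank hanging free at crop (312,380), and its holder hole is empty. Moving above the ring.

carry_out(targets=[0, 0, 0, 49.0, 0.3, -3.35, 1.0, 0, 0, 0, 49.0, 0.3, -3.35, 1.0, 0, 0, 0, 49.0, 0.3, -3.35, 1.0, 0, 0, 0, 49.0, 0.3, -3.35, 1.0, 0, 0, 0, 49.0, 0.3, -3.35, 1.0, 0, 0, 0, 49.0, 0.3, -3.35, 1.0, 0, 0, 0, 49.0, 0.3, -3.35, 1.0, 0, 0, 0, 49.0, 0.3, -3.35, 1.0])

```text
t: 5.32
ee_pos: [494.4, -158.3, 139.7]
tcp_rot: [0.439, -0.551, 0.552, -0.445]
ft_force: [1.3, -0.6, -0.7]
width: 0.187
```

```bash
python3 go.py 452.2 -307.5 142 -12.5
```

```text
t 5.3167 pos [ 494.4 -158.3  139.7] F [ 1.33 -0.55 -0.66] T [ 0.02 -0.04  0.02] w 16.0 j [-0.38 -0.13  1.61  0.01  1.66 -0.16]
turn [-0.0067 -0.0009 -0.0059] shift cm [15.479 -0.331 -0.878]
```

carry_out(targets=[-0.007, 0, -0.006, 15.5, 1.4, -0.9, 1.0, -0.007, 0, -0.006, 15.5, 1.4, -0.9, 1.0, -0.007, 0, -0.006, 15.5, 1.4, -0.9, 1.0, -0.007, 0, -0.006, 15.5, 1.4, -0.9, 1.0, -0.007, 0, -0.006, 15.5, 1.4, -0.9, 1.0, -0.007, 0, -0.006, 15.5, 1.4, -0.9, 1.0, -0.007, 0, -0.006, 15.5, 1.4, -0.9, 1.0, -0.007, 0, -0.006, 15.5, 1.4, -0.9, 1.0])

```text
t: 5.98
ee_pos: [452.4, -306.4, 124.5]
tcp_rot: [-0.443, 0.552, -0.551, 0.443]
ft_force: [0.8, 0.3, -0.2]
width: 0.191
```

```bash
python3 go.py 452.2 -307.5 125 -12.5;python3 - <<'E'
from h import *
import pickle
S=arm.camera("scene");T=arm.camera("top")
pickle.dump((S,T),open("hov.pkl","wb"))
a=cv2.resize(S["image"][60:150,195:285],(500,500),interpolation=3);b=cv2.resize(T["image"][240:300,387:447],(300,500),interpolation=3)
cv2.imwrite("pics/hov.png",np.hstack([a,b]))
E
```

```text
t 5.9833 pos [ 452.4 -306.4  124.5] F [ 0.8   0.33 -0.23] T [ 0.03  0.02 -0.01] w 16.3 j [-0.66 -0.05  1.56  0.    1.63 -0.44]
turn [ 0.0006  0.0004 -0.0006] shift cm [ 0.108 -0.053  0.002]
```

View pics/hov.png

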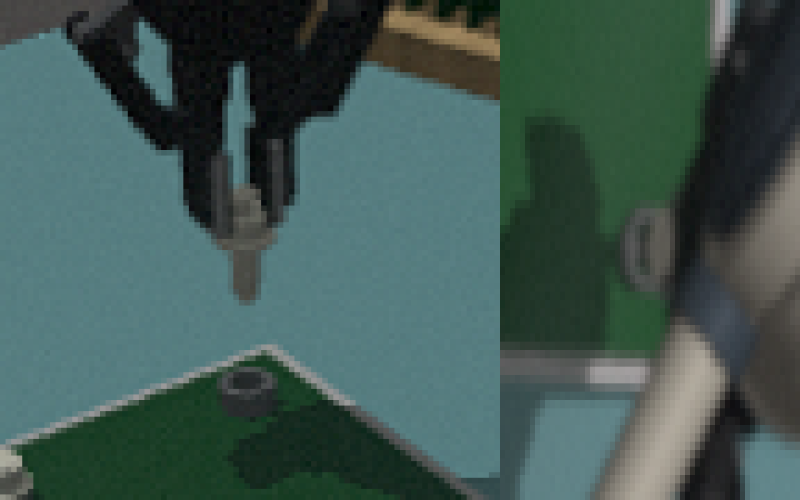

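Run:
```python
from h import *
import pickle
S,T=pickle.load(open("hov.pkl","rb"));S0=pickle.load(open("scene.pkl","rb"))
g=S["image"].astype(int)
print("shank rows"); 
bg=g.sum(2)
for v in range(104,117):
    print(v,g[v,232:248,2].tolist())   # red: shank brighter/redder than the teal bench
print("ring R-G");
for v in range(122,137): print(v,g[v,232:248,1].tolist())
```

```text
shank rows
104 [87, 85, 79, 79, 83, 87, 93, 90, 89, 83, 78, 80, 86, 87, 86, 86]
105 [84, 86, 86, 82, 82, 78, 74, 76, 75, 74, 78, 86, 85, 86, 87, 86]
106 [86, 87, 86, 86, 78, 82, 74, 76, 73, 71, 83, 86, 88, 85, 85, 86]
107 [86, 86, 87, 85, 81, 79, 73, 74, 71, 73, 83, 86, 86, 87, 84, 87]
108 [88, 86, 88, 87, 83, 76, 75, 73, 73, 74, 82, 86, 87, 87, 86, 88]
109 [86, 86, 87, 85, 84, 75, 73, 79, 73, 73, 80, 88, 85, 87, 88, 87]
110 [87, 86, 89, 87, 82, 76, 74, 74, 70, 69, 84, 83, 86, 86, 89, 88]
111 [84, 85, 87, 85, 81, 76, 73, 73, 67, 75, 89, 86, 87, 85, 86, 86]
112 [86, 86, 86, 86, 81, 71, 71, 72, 69, 74, 87, 83, 85, 84, 85, 86]
113 [85, 88, 84, 87, 87, 79, 75, 75, 74, 77, 88, 88, 86, 85, 86, 88]
114 [84, 83, 88, 86, 86, 86, 79, 78, 75, 87, 86, 88, 88, 89, 88, 82]
115 [88, 85, 86, 87, 88, 86, 85, 84, 86, 88, 88, 89, 84, 86, 86, 85]
116 [84, 86, 84, 89, 87, 85, 86, 84, 86, 86, 86, 86, 88, 86, 86, 84]
ring R-G
122 [127, 126, 124, 124, 125, 126, 127, 125, 131, 137, 147, 150, 143, 130, 122, 123]
123 [124, 124, 125, 124, 122, 128, 137, 144, 150, 134, 103, 126, 149, 147, 135, 122]
124 [124, 128
[... 206 characters left out ...]
, 72, 122]
127 [92, 65, 65, 75, 76, 51, 43, 45, 45, 52, 77, 82, 64, 59, 53, 61]
128 [58, 58, 68, 79, 58, 36, 40, 41, 41, 42, 60, 79, 69, 61, 60, 60]
129 [55, 61, 67, 75, 60, 42, 40, 41, 42, 52, 78, 78, 61, 58, 64, 62]
130 [62, 60, 56, 63, 88, 87, 68, 63, 72, 68, 50, 41, 46, 57, 63, 58]
131 [59, 61, 50, 43, 45, 47, 55, 62, 53, 42, 49, 41, 50, 58, 61, 64]
132 [60, 65, 54, 44, 46, 45, 42, 45, 44, 42, 43, 39, 36, 41, 49, 60]
133 [59, 63, 59, 51, 44, 43, 46, 43, 45, 45, 42, 41, 41, 52, 65, 62]
134 [63, 63, 62, 56, 45, 43, 42, 45, 44, 42, 44, 42, 36, 43, 40, 41]
135 [58, 63, 62, 59, 61, 60, 57, 51, 38, 55, 58, 65, 56, 41, 41, 43]
136 [61, 61, 60, 60, 63, 63, 60, 62, 64, 63, 56, 41, 44, 40, 43, 42]
```

Run:
```python
from h import *
import pickle
S,T=pickle.load(open("hov.pkl","rb"))
K=S["intrinsics"]
def proj(p):
    q=cv2.Rodrigues(np.array(S["rvec"],float))[0]@np.array(p,float)+np.array(S["tvec"],float).ravel();u=q[:2]/q[2];u=u*(1+S["k1"]*(u@u));return u*K[0][0]+[K[0][2],K[1][2]]
print("predicted tip",proj([452.4,-306.4,91]).round(2),"mid-shank",proj([452.4,-306.4,105]).round(2),"seen 239.0,113.9")
for z in(51,52.5,54):
  print("ring",z,proj([452.2,-307.5,z]).round(2),"seen 239,128.1; ray:",plane(S,(239,128.1),z).round(1))
for z in(89,91,93):print("tip ray",z,plane(S,(239,113.9),z).round(1))
```

```text
predicted tip [238.78 112.5 ] mid-shank [238.56 107.06] seen 239.0,113.9
ring 51 [239.19 127.37] seen 239,128.1; ray: [ 454.5 -305.2   51. ]
ring 52.5 [239.17 126.82] seen 239,128.1; ray: [ 455.9 -303.2   52.5]
ring 54 [239.14 126.26] seen 239,128.1; ray: [ 457.3 -301.2   54. ]
tip ray 89 [ 453.8 -303.8   89. ]
tip ray 91 [ 455.8 -301.    91. ]
tip ray 93 [ 457.8 -298.1   93. ]
```

Scene crop: the rivet tip is at px (239.0,113.9) and the ring-top centre at (239.0,128.1). Allowing for the vertical's lean, the rivet is about 1 mm off laterally, so I'll correct y by -1.3 mm while descending to just inside the ring.

carry_out(targets=[0, 0, 0, 0.125, 1.5, 0.05, 1.0, 0, 0, 0, 0.125, 3.0, 0.05, 1.0, 0, 0, 0, 0.125, 3.6, 0.05, 1.0, 0, 0, 0, 0.125, 4.0, 0.05, 1.0, 0, 0, 0, 0.125, 4.2, 0.05, 1.0, 0, 0, 0, 0.125, 4.2, 0.05, 1.0, 0, 0, 0, 0.125, 4.2, 0.05, 1.0, 0, 0, 0, 0.125, 4.2, 0.05, 1.0])

```text
t: 6.75
ee_pos: [453.3, -307.9, 83.8]
tcp_rot: [0.443, -0.551, 0.552, -0.443]
ft_force: [0.1, 0.5, 0.3]
width: 0.189
```

```bash
python3 go.py 452.6 -307.7 78 -12.5;python3 - <<'E'
from h import *
S=arm.camera("scene")
cv2.imwrite("pics/ins.png",cv2.resize(S["image"][95:145,210:270],(720,600),interpolation=3))
E
```

```text
t 6.75 pos [ 453.3 -307.9   83.8] F [0.12 0.53 0.32] T [-0.07 -0.02  0.  ] w 16.1 j [-0.66 -0.03  1.61  0.    1.55 -0.44]
turn [-0.0012  0.0011  0.0006] shift cm [-0.01   0.577 -0.07 ]
```

View pics/ins.png

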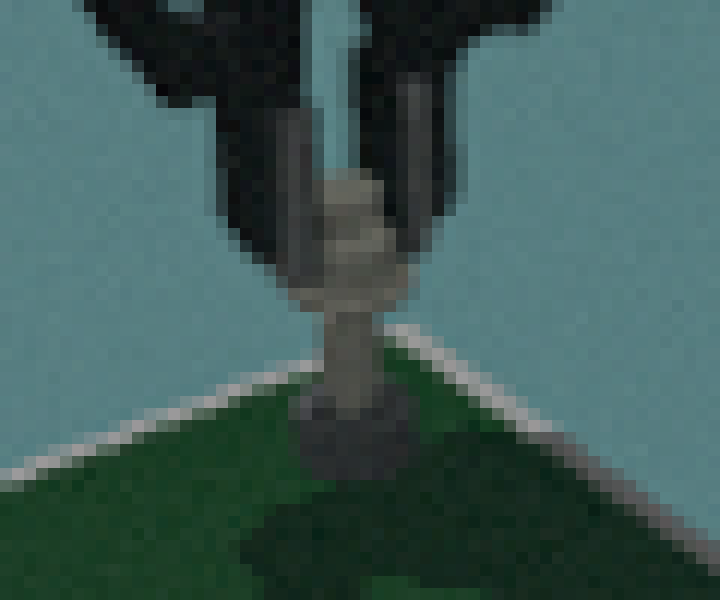

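Picture: the shank (crop x≈353) enters the ring (x≈354) and is centred. Continuing gently.

carry_out(targets=[0, 0, 0, 0, 0.4, -0.05, 1.0, 0, 0, 0, 0, 0.8, -0.05, 1.0, 0, 0, 0, 0, 0.9, -0.05, 1.0, 0, 0, 0, 0, 0.9, -0.05, 1.0, 0, 0, 0, 0, 0.9, -0.05, 1.0, 0, 0, 0, 0, 0.9, -0.05, 1.0])

```text
t: 7.3
ee_pos: [452.7, -307.9, 74.7]
tcp_rot: [0.443, -0.551, 0.552, -0.443]
ft_force: [-0.2, 0.1, 0.1]
width: 0.193
```

carry_out(targets=[0, 0, 0, 0, 0.2, 0, 1.0, 0, 0, 0, 0, 0.3, 0, 1.0, 0, 0, 0, 0, 0.3, 0, 1.0])

```text
t: 7.55
ee_pos: [452.6, -307.8, 71.4]
tcp_rot: [0.443, -0.551, 0.552, -0.443]
ft_force: [0.2, -0.7, -1.6]
width: 0.189
```

carry_out(targets=[0, 0, 0, 0, 0.2, 0, 1.0, 0, 0, 0, 0, 0.2, 0, 1.0, 0, 0, 0, 0, 0.2, 0, 1.0])

```text
t: 7.8
ee_pos: [452.5, -307.8, 69.1]
tcp_rot: [0.443, -0.551, 0.551, -0.443]
ft_force: [-0.5, -0.5, -0.4]
width: 0.188
```

```bash
python3 go.py 452.6 -307.7 70 -12.5
```

```text
t 7.8 pos [ 452.5 -307.8   69.1] F [-0.51 -0.5  -0.39] T [-0.1   0.07 -0.01] w 16.0 j [-0.66 -0.02  1.63 -0.    1.53 -0.44]
turn [-0.0004  0.001   0.0004] shift cm [-0.016 -0.09   0.01 ]
```

No force so far, so the tip is in the hole. Next, the legs will engage.

carry_out(targets=[0, 0, 0, 0, 0.1, 0, 1.0, 0, 0, 0, 0, 0.2, 0, 1.0, 0, 0, 0, 0, 0.2, 0, 1.0])

```text
t: 8.05
ee_pos: [452.4, -308.0, 67.0]
tcp_rot: [0.443, -0.551, 0.551, -0.443]
ft_force: [-0.5, -1.2, 1.8]
width: 0.188
```

carry_out(targets=[0, 0, 0, 0, 0.1, 0, 1.0, 0, 0, 0, 0, 0.2, 0, 1.0, 0, 0, 0, 0, 0.2, 0, 1.0])

```text
t: 8.3
ee_pos: [452.4, -308.1, 65.0]
tcp_rot: [0.443, -0.551, 0.552, -0.443]
ft_force: [-0.5, -1.9, -0.4]
width: 0.194
```

carry_out(targets=[0, 0, 0, 0, 0.1, 0, 1.0, 0, 0, 0, 0, 0.15, 0, 1.0, 0, 0, 0, 0, 0.15, 0, 1.0])

```text
t: 8.55
ee_pos: [452.4, -308.0, 63.1]
tcp_rot: [0.443, -0.551, 0.552, -0.443]
ft_force: [-0.0, -0.8, -0.8]
width: 0.193
```

carry_out(targets=[0, 0, 0, 0, 0.1, 0, 1.0, 0, 0, 0, 0, 0.1, 0, 1.0])

```text
t: 8.72
ee_pos: [452.3, -308.0, 61.8]
tcp_rot: [0.443, -0.551, 0.551, -0.443]
ft_force: [-0.8, -1.0, 0.1]
width: 0.189
```

carry_out(targets=[0, 0, 0, 0, 0.1, 0, 1.0, 0, 0, 0, 0, 0.1, 0, 1.0])

```text
t: 8.88
ee_pos: [452.2, -308.0, 60.5]
tcp_rot: [0.443, -0.551, 0.551, -0.443]
ft_force: [-1.0, -1.6, -0.5]
width: 0.187
```

carry_out(targets=[0, 0, 0, 0, 0.08, 0, 1.0, 0, 0, 0, 0, 0.08, 0, 1.0])

```text
t: 9.05
ee_pos: [452.3, -308.0, 59.6]
tcp_rot: [0.443, -0.551, 0.551, -0.443]
ft_force: [0.6, -0.1, 1.0]
width: 0.191
```

Run:
```python
from h import *
S=arm.camera("scene");print(arm.get_state()["ee_pos"].round(1))
cv2.imwrite("pics/ins2.png",cv2.resize(S["image"][95:145,210:270],(720,600),interpolation=3))
```

```text
[ 452.2 -308.    59.6]
```

View pics/ins2.png

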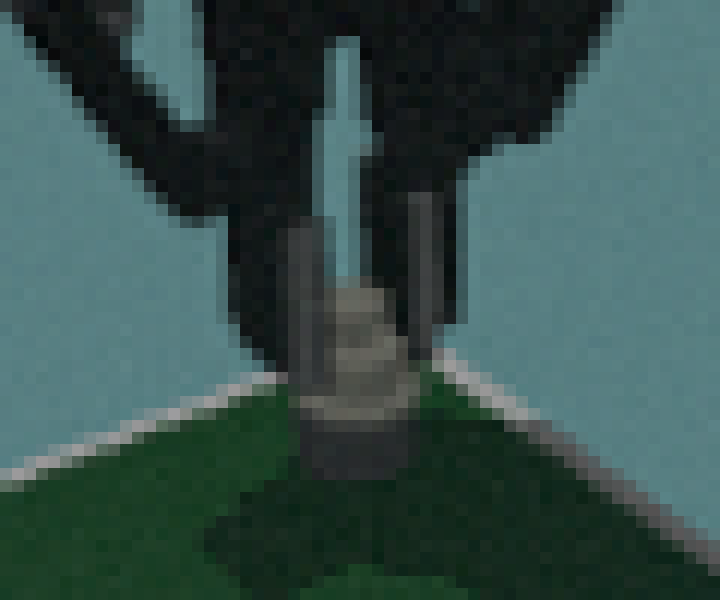

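Picture: the flange is just above the ring (crop 360,410), aligned and upright. Small steps until contact.

carry_out(targets=[0, 0, 0, 0, 0.06, 0, 1.0, 0, 0, 0, 0, 0.06, 0, 1.0])

```text
t: 9.27
ee_pos: [452.3, -308.0, 59.0]
tcp_rot: [0.443, -0.551, 0.551, -0.443]
ft_force: [-0.9, -2.1, 1.2]
width: 0.188
```

carry_out(targets=[0, 0, 0, 0, 0.06, 0, 1.0, 0, 0, 0, 0, 0.06, 0, 1.0])

```text
t: 9.43
ee_pos: [452.3, -308.0, 58.4]
tcp_rot: [0.443, -0.551, 0.551, -0.443]
ft_force: [-0.2, -2.0, 2.0]
width: 0.191
```

carry_out(targets=[0, 0, 0, 0, 0.06, 0, 1.0, 0, 0, 0, 0, 0.06, 0, 1.0])

```text
t: 9.6
ee_pos: [452.3, -308.1, 57.9]
tcp_rot: [0.443, -0.551, 0.551, -0.443]
ft_force: [-0.7, -0.5, 0.7]
width: 0.191
```

carry_out(targets=[0, 0, 0, 0, 0.06, 0, 1.0, 0, 0, 0, 0, 0.06, 0, 1.0])

```text
t: 9.77
ee_pos: [452.4, -308.1, 57.5]
tcp_rot: [0.443, -0.551, 0.552, -0.443]
ft_force: [-0.1, -1.6, 2.9]
width: 0.189
```

carry_out(targets=[0, 0, 0, 0, 0.06, 0, 1.0, 0, 0, 0, 0, 0.06, 0, 1.0])

```text
t: 9.93
ee_pos: [452.4, -308.2, 57.0]
tcp_rot: [0.443, -0.551, 0.552, -0.443]
ft_force: [0.3, -1.8, 3.6]
width: 0.189
```

carry_out(targets=[0, 0, 0, 0, 0.06, 0, 1.0, 0, 0, 0, 0, 0.06, 0, 1.0])

```text
t: 10.1
ee_pos: [452.5, -308.3, 56.8]
tcp_rot: [0.443, -0.551, 0.552, -0.443]
ft_force: [-1.3, -1.3, 5.2]
width: 0.19
```

carry_out(targets=[0, 0, 0, 0, 0.08, 0, 1.0, 0, 0, 0, 0, 0.08, 0, 1.0])

```text
t: 10.27
ee_pos: [452.5, -308.5, 56.8]
tcp_rot: [0.443, -0.551, 0.552, -0.443]
ft_force: [-3.2, -0.6, 7.2]
width: 0.187
```

carry_out(targets=[0, 0, 0, 0, 0.08, 0, 1.0, 0, 0, 0, 0, 0.08, 0, 1.0])

```text
t: 10.43
ee_pos: [452.5, -308.4, 56.8]
tcp_rot: [0.443, -0.55, 0.552, -0.443]
ft_force: [-2.7, -0.1, 7.2]
width: 0.192
```

carry_out(targets=[0, 0, 0, 0, 0.14, 0, 1.0, 0, 0, 0, 0, 0.14, 0, 1.0])

```text
t: 10.6
ee_pos: [452.5, -308.6, 56.8]
tcp_rot: [0.443, -0.55, 0.552, -0.443]
ft_force: [-3.8, 0.6, 9.9]
width: 0.189
```

carry_out(targets=[0, 0, 0, 0, 0.18, 0, 1.0, 0, 0, 0, 0, 0.18, 0, 1.0])

```text
t: 10.77
ee_pos: [452.5, -308.6, 56.7]
tcp_rot: [0.443, -0.55, 0.553, -0.443]
ft_force: [-5.2, 2.2, 12.6]
width: 0.187
```

```bash
python3 go.py 452.4 -308 57 -12.5
```

```text
t 10.7667 pos [ 452.5 -308.6   56.7] F [-5.24  2.15 12.55] T [0.28 0.77 0.01] w 15.9 j [-0.66 -0.02  1.65 -0.    1.5  -0.44]
turn [-0.0024  0.0009  0.0026] shift cm [-0.057 -0.028 -0.025]
```

Hard stop at TCP 56.8 mm. That puts the flange at about 51.1 mm, against 51.2 mm for the ring from depth (bias-corrected). Seated, so I'll relax and open.

carry_out(targets=[0, 0, 0, -0.03, 0.04, -0.0, 1.0, 0, 0, 0, -0.03, 0.04, 0, 1.0, 0, 0, 0, -0.03, 0.03, 0, 4.0, 0, 0, 0, -0.03, 0.0, 0, 4.0, 0, 0, 0, -0.03, 0.0, 0, 4.0, 0, 0, 0, -0.03, 0, 0, 4.0])

```text
t: 11.27
ee_pos: [452.4, -307.9, 55.9]
tcp_rot: [0.443, -0.55, 0.552, -0.443]
ft_force: [-0.1, -0.2, 0.9]
width: 0.467
```

carry_out(targets=[0, 0, 0, 0, -1, 0, 4.0, 0, 0, 0, 0, -3, 0, 4.0, 0, 0, 0, 0, -4, 0, 4.0, 0, 0, 0, 0, -5, 0, 4.0, 0, 0, 0, 0, -5, 0, 4.0])

```text
t: 11.68
ee_pos: [453.5, -308.6, 109.1]
tcp_rot: [0.443, -0.549, 0.554, -0.443]
ft_force: [0.1, -0.6, 0.5]
width: 0.467
```

```bash
python3 go.py 452.4 -308 90 -12.5
python3 - <<'E'
from h import *
import pickle
S=arm.camera("scene");T=arm.camera("top");pickle.dump((S,T),open("seat.pkl","wb"))
cv2.imwrite("pics/seat.png",cv2.resize(S["image"][95:145,210:270],(720,600),interpolation=3))
E
```

```text
t 11.6833 pos [ 453.5 -308.6  109.1] F [ 0.1  -0.64  0.51] T [-0.05 -0.02  0.05] w 39.9 j [-0.66 -0.04  1.58 -0.    1.59 -0.44]
turn [-0.0058  0.0011  0.0038] shift cm [-0.041  1.913 -0.13 ]
```

View pics/seat.png

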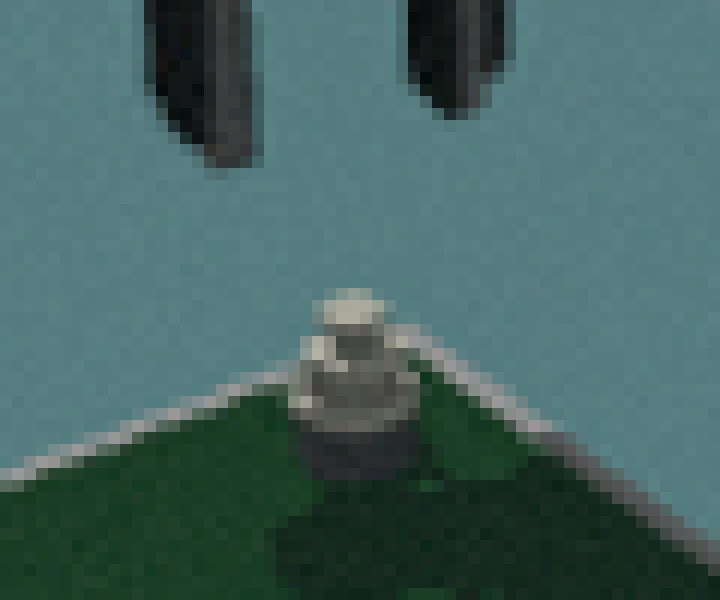

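Picture: rivet upright, flange resting on the ring, pin still raised (crop 352,305), fingers clear. Now shutting the fingers and moving to just above the pin.

carry_out(targets=[-0.006, 0, 0.004, -0.04, 0.5, -0.13, 0, -0.006, 0, 0.004, -0.04, 1.0, -0.13, 0, -0.006, 0, 0.004, -0.04, 1.5, -0.13, 0, -0.006, 0, 0.004, -0.04, 2.0, -0.13, 0, -0.006, 0, 0.004, -0.04, 2.5, -0.13, 0, -0.006, 0, 0.004, -0.04, 2.7, -0.13, 0, -0.006, 0, 0.004, -0.04, 2.7, -0.13, 0, -0.006, 0, 0.004, -0.04, 2.7, -0.13, 0])

```text
t: 12.45
ee_pos: [451.4, -307.3, 79.1]
tcp_rot: [-0.443, 0.553, -0.55, 0.443]
ft_force: [-0.5, -1.0, -0.2]
width: -0.004
```

```bash
python3 go.py 452.4 -308 74 -12.5
```

```text
t 12.45 pos [ 451.4 -307.3   79.1] F [-0.54 -0.95 -0.24] T [0.01 0.01 0.01] w -0.3 j [-0.66 -0.03  1.62  0.    1.55 -0.44]
turn [ 0.004   0.0011 -0.002 ] shift cm [0.051 0.508 0.117]
```

carry_out(targets=[0.003, 0, -0.002, 0.05, 0.2, 0.1, 0, 0.003, 0, -0.002, 0.05, 0.4, 0.1, 0, 0.003, 0, -0.002, 0.05, 0.5, 0.1, 0, 0.003, 0, -0.002, 0.05, 0.5, 0.1, 0])

```text
t: 12.78
ee_pos: [452.1, -307.9, 73.8]
tcp_rot: [-0.443, 0.552, -0.551, 0.443]
ft_force: [0.4, 0.5, -0.3]
width: 0.004
```

carry_out(targets=[0, 0, 0, 0, 0.1, 0, 0, 0, 0, 0, 0, 0.1, 0, 0, 0, 0, 0, 0, 0.1, 0, 0])

```text
t: 13.03
ee_pos: [452.2, -307.9, 73.0]
tcp_rot: [-0.443, 0.552, -0.551, 0.443]
ft_force: [1.0, 0.4, 1.2]
width: -0.001
```

carry_out(targets=[0, 0, 0, 0, 0.1, 0, 0, 0, 0, 0, 0, 0.1, 0, 0, 0, 0, 0, 0, 0.1, 0, 0])

```text
t: 13.28
ee_pos: [452.4, -308.3, 72.7]
tcp_rot: [0.443, -0.551, 0.551, -0.443]
ft_force: [0.1, -0.3, 4.8]
width: 0.0
```

carry_out(targets=[0, 0, 0, 0, 0.12, 0, 0, 0, 0, 0, 0, 0.12, 0, 0, 0, 0, 0, 0, 0.12, 0, 0])

```text
t: 13.53
ee_pos: [452.5, -308.6, 72.3]
tcp_rot: [0.443, -0.551, 0.552, -0.443]
ft_force: [-1.8, -0.6, 5.6]
width: -0.001
```

Pin contact at 72.9 mm, which matches a seated rivet with its pin raised. Pressing on.

carry_out(targets=[0, 0, 0, 0, 0.15, 0, 0, 0, 0, 0, 0, 0.2, 0, 0, 0, 0, 0, 0, 0.2, 0, 0])

```text
t: 13.78
ee_pos: [452.5, -308.7, 70.9]
tcp_rot: [0.443, -0.551, 0.552, -0.443]
ft_force: [-2.2, 1.3, 5.7]
width: -0.001
```

carry_out(targets=[0, 0, 0, 0, 0.15, 0, 0, 0, 0, 0, 0, 0.25, 0, 0, 0, 0, 0, 0, 0.25, 0, 0])

```text
t: 14.03
ee_pos: [452.5, -308.7, 68.9]
tcp_rot: [0.443, -0.551, 0.552, -0.443]
ft_force: [-1.8, 0.8, 4.7]
width: -0.004
```

carry_out(targets=[0, 0, 0, 0, 0.15, 0, 0, 0, 0, 0, 0, 0.25, 0, 0, 0, 0, 0, 0, 0.25, 0, 0])

```text
t: 14.28
ee_pos: [452.5, -308.7, 66.9]
tcp_rot: [0.443, -0.55, 0.552, -0.443]
ft_force: [-1.2, 2.1, 4.2]
width: 0.0
```

carry_out(targets=[0, 0, 0, 0, 0.15, 0, 0, 0, 0, 0, 0, 0.22, 0, 0, 0, 0, 0, 0, 0.22, 0, 0])

```text
t: 14.53
ee_pos: [452.4, -308.7, 65.3]
tcp_rot: [0.443, -0.55, 0.552, -0.443]
ft_force: [-1.3, -0.2, 4.6]
width: 0.0
```

carry_out(targets=[0, 0, 0, 0, 0.1, 0, 0, 0, 0, 0, 0, 0.15, 0, 0, 0, 0, 0, 0, 0.15, 0, 0])

```text
t: 14.78
ee_pos: [452.4, -308.7, 64.3]
tcp_rot: [0.443, -0.55, 0.552, -0.443]
ft_force: [-1.5, 0.9, 4.8]
width: 0.005
```

carry_out(targets=[0, 0, 0, 0, 0.1, 0, 0, 0, 0, 0, 0, 0.12, 0, 0, 0, 0, 0, 0, 0.12, 0, 0])

```text
t: 15.03
ee_pos: [452.4, -308.7, 63.8]
tcp_rot: [0.443, -0.55, 0.552, -0.443]
ft_force: [-1.7, 0.8, 5.9]
width: 0.004
```

carry_out(targets=[0, 0, 0, 0, 0.1, 0, 0, 0, 0, 0, 0, 0.12, 0, 0, 0, 0, 0, 0, 0.12, 0, 0])

```text
t: 15.28
ee_pos: [452.4, -308.7, 63.3]
tcp_rot: [0.443, -0.55, 0.552, -0.443]
ft_force: [-2.0, 0.6, 5.0]
width: -0.001
```

carry_out(targets=[0, 0, 0, 0, 0.12, 0, 0, 0, 0, 0, 0, 0.12, 0, 0, 0, 0, 0, 0, 0.12, 0, 0])

```text
t: 15.53
ee_pos: [452.5, -308.7, 63.3]
tcp_rot: [0.443, -0.55, 0.553, -0.443]
ft_force: [-3.1, 1.5, 7.6]
width: 0.0
```

carry_out(targets=[0, 0, 0, 0, 0.12, 0, 0, 0, 0, 0, 0, 0.12, 0, 0, 0, 0, 0, 0, 0.12, 0, 0])

```text
t: 15.78
ee_pos: [452.4, -308.7, 63.3]
tcp_rot: [0.443, -0.55, 0.553, -0.443]
ft_force: [-2.7, 1.9, 7.9]
width: -0.001
```

carry_out(targets=[0, 0, 0, 0, 0.15, 0, 0, 0, 0, 0, 0, 0.15, 0, 0, 0, 0, 0, 0, 0.15, 0, 0])

```text
t: 16.03
ee_pos: [452.5, -308.7, 63.3]
tcp_rot: [0.443, -0.55, 0.553, -0.443]
ft_force: [-4.0, 2.3, 9.4]
width: -0.0
```

Hard stop at 63.3 mm (predicted 63.1), 9.6 mm of travel. Retracting straight up, then away.

carry_out(targets=[0, 0, 0, 0, 0, 0, 0, 0, 0, 0, 0, -1, 0, 0, 0, 0, 0, 0, -4, 0, 0, 0, 0, 0, 0, -8, 0, 0, 0, 0, 0, -11, 0, 0, 0, 0, 0, -11, 0, 0, 0, 0, 0, 0, -11, 0, 0, 0])

```text
invalid input at $.targets: expected a multiple of 7 numbers
```

```bash
python3 go.py 452.4 -308 170 -12.5
python3 - <<'E'
from h import *
S=arm.camera("scene")
cv2.imwrite("pics/fin.png",cv2.resize(S["image"][95:145,210:270],(720,600),interpolation=3))
E
```

```text
t 16.0333 pos [ 452.5 -308.7   63.3] F [-4.01  2.32  9.38] T [0.34 0.62 0.02] w -0.0 j [-0.66 -0.02  1.64 -0.    1.51 -0.44]
turn [-0.0035  0.0009  0.0031] shift cm [ -0.038 -10.674   0.016]
```

View pics/fin.png

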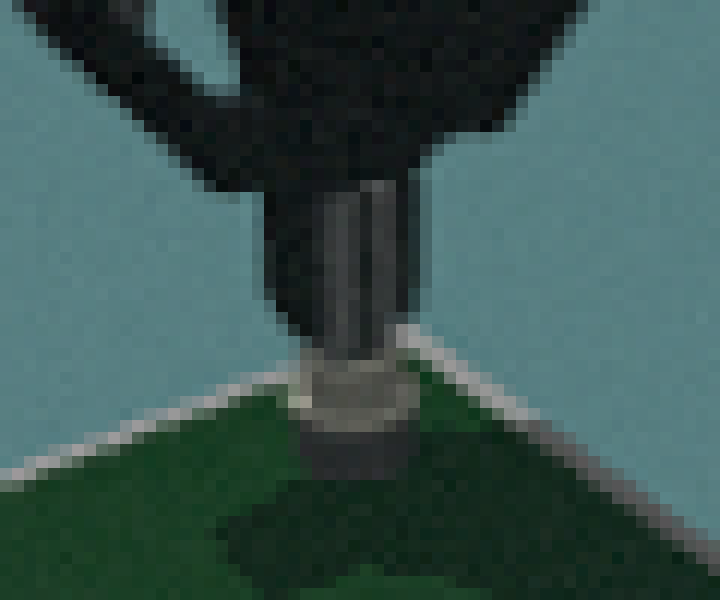

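The move was refused because I miscounted the numbers in it. The picture shows the shut fingers down on the head, with no pin visible. Sending the retreat again.

carry_out(targets=[0, 0, 0, 0, 0, 0, 0, 0, 0, 0, 0, -1, 0, 0, 0, 0, 0, 0, -4, 0, 0, 0, 0, 0, 0, -8, 0, 0, 0, 0, 0, 0, -11, 0, 0, 0, 0, 0, 0, -11, 0, 0])

```text
t: 16.58
ee_pos: [454.3, -309.8, 181.9]
tcp_rot: [0.442, -0.545, 0.557, -0.444]
ft_force: [0.9, -0.7, 1.1]
width: -0.003
```

carry_out(targets=[0, 0, 0, -3, 0, 0, 0, 0, 0, 0, -7, 0, 0, 0, 0, 0, 0, -11, 0, 0, 0, 0, 0, 0, -15, 0, 0, 0, 0, 0, 0, -15, 0, 0, 0, 0, 0, 0, -15, 0, 0, 0])

```text
t: 17.08
ee_pos: [487.0, -161.5, 180.7]
tcp_rot: [0.443, -0.545, 0.556, -0.445]
ft_force: [0.3, -1.0, -0.8]
width: -0.001
```

```bash
python3 go.py 452.4 -308 170 -12.5
python3 - <<'E'
from h import *
S=arm.camera("scene");T=arm.camera("top")
a=cv2.resize(S["image"][100:140,220:260],(400,400),interpolation=3);b=cv2.resize(T["image"][250:290,397:437],(400,400),interpolation=3)
cv2.imwrite("pics/fin2.png",np.hstack([a,b]))
p=cloud(T)[255:285,402:432].reshape(-1,3);q=p[(p[:,2]>47)&(p[:,2]<80)];print(len(q),q.mean(0).round(1),np.percentile(q[:,2],[50,75,90,97]).round(1))
E
```

```text
t 17.0833 pos [ 487.  -161.5  180.7] F [ 0.26 -1.03 -0.84] T [ 0.03  0.03 -0.04] w -0.1 j [-0.38 -0.16  1.57 -0.01  1.72 -0.17]
turn [-0.0145  0.0052  0.0081] shift cm [15.042  1.185 -0.297]<stdin>:5: RuntimeWarning: Mean of empty slice.
  ret = um.true_divide(
Traceback (most recent call last):
IndexError: index -1 is out of bounds for axis 0 with size 0
```

View pics/fin2.png

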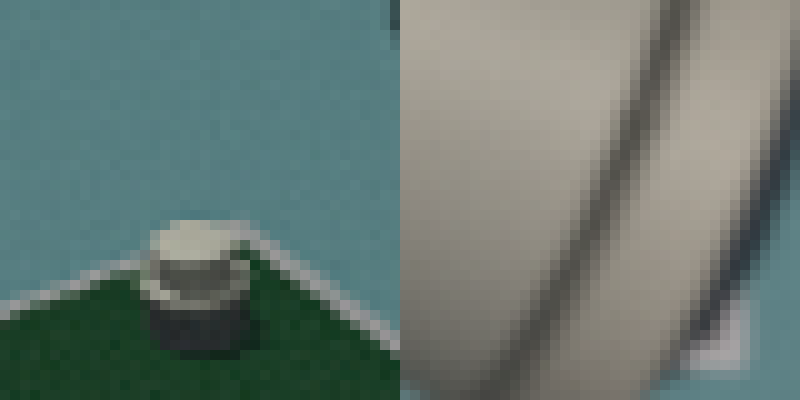

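Picture: pin flush, rivet upright on the ring, but the arm hides the top view. I'll move aside for one numeric height check.

carry_out(targets=[0, 0, 0, -25, -2, 0, 0, 0, 0, 0, -25, -2, 0, 0, 0, 0, 0, -25, -2, 0, 0, 0, 0, 0, -25, -2, 0, 0, 0, 0, 0, -25, -2, 0, 0, 0, 0, 0, -25, -2, 0, 0, 0, 0, 0, -25, -2, 0, 0, 0, 0, 0, -25, -2, 0, 0])

```text
t: 17.85
ee_pos: [540.5, 80.9, 197.9]
tcp_rot: [0.443, -0.545, 0.557, -0.444]
ft_force: [-0.6, -0.8, 0.3]
width: 0.003
```

Run:
```python
from h import *
Z=[]
for i in range(8):
    T=arm.camera("top");P=cloud(T)
    p=P[255:285,402:432].reshape(-1,3);d=np.hypot(p[:,0]-452.3,p[:,1]+307.8)
    q=p[(p[:,2]>47)&(p[:,2]<80)]
    Z.append([np.median(p[d<6,2]),np.median(p[(d>22)&(d<30),2]),*(q[:,:2].max(0)+q[:,:2].min(0))/2])
print(np.mean(Z,0).round(2),np.std(Z,0).round(2),arm.get_state()["t"],arm.get_state()["qd"].round(3))
```

```text
[  64.37   40.8   453.13 -305.3 ] [0.42 0.25 4.5  4.47] 18.25 [ 0.01   0.     0.     0.    -0.001  0.003]
```

Head top is 63.6 mm with the board at 40, so the flange is at 51.6 mm. The ring measured about 51.5 mm, so they agree. Handing in.

```bash
python3 -c "
from cell import arm
print(arm.hand_in())"
```

```text
the job is handed in; nothing more can be done
None
```

The wide rivet is in the ring at the empty corner hole with its pin pressed flush, and the job is handed in at about 18 s. No verdict was reported.

- **Seating:** I pushed it in by feel to a hard stop at 12.6 N. The flange height at the stop was 51.1 mm by touch.
- **Pin:** With shut fingers, the pin moved 9.6 mm from its raised position to a hard stop, at 9.4 N at most.
- **Last checks:** The final picture shows the rivet upright on the ring with its pin flush. The top camera puts the flange at about 51.6 mm and the ring at about 51.5 mm. By my measurements the rivet is centred to about 1 mm. The arm ended well clear of it.

**What disagreed or was not checked:**
- While gripping the 20 mm head, the gripper read 16 mm open; I found no cause, but the grasp held.
- I felt only about 3 to 5 N of drag from the sprung legs, where up to 12 N was stated.
- The two cameras differ by a few millimetres in absolute position, so I aligned the rivet to the ring within one view.
- The last outline-centre check from the top camera was too noisy (4.5 mm scatter) to confirm centring.
- One retreat command was refused because I miscounted its numbers; I resent it with no effect on the job.
- I did not measure the slim rivet, screwdriver or flux jar again at the end. No move went near them and no unexpected force showed.

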